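# Rock a coil winder's spindle into gear

### The arm

A 6-joint arm with a two-finger parallel gripper is mounted at the origin on the work surface. World frame = base frame: x ahead of the robot, y to its left, z up, the work surface at z = 0. Lengths are in mm, angles in rad, forces in N, time in s.
With the tool pointing down it reaches from about 275 to 750 mm from the base axis. Payload 10.2 kg.
Tool frame: the origin (TCP) lies at the very end of the fingers, on their centre line; the grasp point (between the pads) lies 19 mm behind it (ctrl.grip_depth is the distance from the TCP to the grasp point, in mm); z points along the fingers, x is the direction in which the jaws open and shut, and the axes are right-handed (so a half turn about z gives the same grasp; the last joint's range is limited). The gripper opens to 85 mm and grips with 20 to 120 N. Pads are 22 mm wide; open, the fingers measure 114 mm over their backs; the gripper's body (76 mm by 85 mm) begins 54 mm behind the grasp point. The pads swing forward as they close: fully open they stand 13 mm farther back than shut.
Start: joints at [-1.406, 0.313, 1.498, -0, 1.331, -0.223], TCP at [198.518, -486.026, 231.294] pointing down, gripper open.
Joint ranges: [-2.94, 2.94], [-0.97, 2.17], [0.19, 2.56], [-1.23, 4.37], [0.02, 3.11], [-2.88, 2.88]. Speed limits (rad/s): [2.39, 2.39, 3.01, 3.14, 3.14, 3.14].

### API

Orientations are given as a unit quaternion [w, x, y, z].
In Python, from rig import ctrl gives the robot as it stands.
- The arm moves only by the tool play_rows, never from a script. Its argument "motion" is a list of rows, each a list of 2 entries, a list of its own where there are three numbers: the shift along the tool's x, y, z in mm, then the turn, a rotation vector about the tool's x, y, z in degrees. A call has 1 to 20 rows; each row shifts and turns the commanded pose from where the row before left it, along the tool's axes as they then stand; what a row does not reach is not made up. A row lasts 1/12 s, in which the tool goes at most 41.7 mm and 7.16 degrees, less where a joint would pass 70% of its speed; a pose out of reach is approached as far as the arm can. A call with a gripper value outside its range is refused whole. "fingers" is the finger opening in mm, from 0 to 85.4, set as the call begins (left out, the last holds). The fingers move at their own pace and stop on an object; "squeeze" is the grip in N (left out, the last holds). Time passes only in rows, so rows that do not move let the fingers close. It gives the time, the measured TCP pose, the force and the opening at its end, in the units of the state.
- ctrl.sense(): the state, without advancing time (a new reading comes with each control period).
- ctrl.capture(name): name is "scene" or "side" or "wrist"; returns the picture (480x640x3 uint8, red, green, blue); there is no depth.
- ctrl.get_calibration(name): a dict with "K" (3x3 intrinsics, pixels), "R" (3x3) and "t" (3): a world point X has camera coordinates R X + t; the wrist camera has in their place "tool_from_camera" (4x4, takes a point from camera to tool coordinates, whose origin is the TCP and whose axes are the tool frame's). Camera axes: x right, y down, z forward; pixel columns grow to the right and rows downward; lengths in mm; the calibration is good to about 2 mm. A picture is of the moment at which its call begins: read the wrist's pose just before it. get_calibration takes no time and is no camera call.
- ctrl.finish_job(): hands the job in, once; it reports no verdict.
Trained networks look in the newest picture that a camera, given by its name, has taken for a name from the list of things; names that differ only in an ending like _2 or _b are one class to them, and where a whole thing is asked for, a point or a joint stands for the part that bears it (a point fixed in the world has none). Each returns a list of dicts, best first, with "p" (0 to 1); they miss things now and then, are a little off and sometimes report something else, mostly with a low value. They report only what shows in the picture. A call takes as long as a camera call.
- ctrl.spot_in(camera, name): "position" ([column, row] as shares, 0 to 1, of the picture: columns of its width, rows of its height, amid what is visible of it).
The state is a dict: "time_s": time; "joints": joint angles; "dq": joint speeds; "tau": joint torques, N m; "eef_pos": TCP position; "ee_rot": TCP orientation; "force": force on the tool from outside, world axes, zero at the start; "wrist_torque": the same for the moment, N m; "grip_width": opening from 0.0 (shut) to 1.0 (fully open).
Only numpy, scipy, OpenCV 4.12 (cv2) and the standard library are available. Lean on these libraries where they do the work, as an engineer would, in place of code of your own. Each camera call takes 0.05 s, during which the arm holds its last target. There are 200 camera calls.

### The job

Put the coil winder into gear: slide its red gear-change knob all the way towards the spindle, and rock the spindle by its blue bar until the brass gear's tooth drops fully into mesh with the steel spindle gear. Finish with knob and gear both fully home, let go of everything, and do not push the other things on the bench about.

Things in the scene. Friction and masses are not known exactly. Their poses are not given: they have to be found in the camera images.
- drive: The coil winder drive, fixed to the bench: a green box about 265 mm long (its y) and 140 mm wide (its x), top 55 mm above the bench; origin on the bench below its middle. On top, along its y axis from -y to +y: steel spindle gear with the blue bar above it, brass sliding gear, red knob.
- knob_center (a point): Centre of the red gear-change knob, an upright cylinder 30 mm across and 32 mm tall on a 14 mm post, its top 128 mm above the bench. It slides level along this point's own -y axis, straight at the spindle axis: 153.5 mm from it when out, 123.5 mm when home. It drags with about 9 N, plus up to 4.5 N of spring when teeth clash, and stays where it is left.
- bar_center (a point): Centre of the blue spindle bar, 110 mm long (this point's x), 22 mm wide, 26 mm tall, top 124 mm above the bench. The upright spindle axis passes through this point. The steel spindle gear turns with it beneath: 96 mm across, ten square teeth 36 degrees apart, top 76 mm above the bench. Light drag, about 0.12 N m; it stays where it is left.
- gear_center (a point): Centre of the brass sliding gear (62 mm across, six teeth, does not spin, top 76 mm above the bench), carried by the knob's slide 55 mm ahead of the knob. One tooth points at the spindle. A soft spring (2.4 to 4.5 N) pushes it that way. In full mesh it is 68.5 mm from the spindle axis; with teeth tip to tip about 79 mm.
- gear_knob (a joint): Travel of the red knob in m: 0 = out of gear, 0.030 = fully home towards the spindle.
- sliding_gear (a joint): How far the gear is held back on its spring relative to the knob, m: 0 = not held back (full mesh when the knob is home), -0.0105 = knob home, teeth tip to tip. At the start the teeth would always meet tip to tip. With the knob home the gear snaps in once the spindle is turned, either way, to a gap, at most 30 degrees off; 4 degrees of play, then the spindle is blocked: stop turning.
- spindle (a joint): Angle of the spindle in rad, anticlockwise from above positive; 0 = bar square to the knob's line of travel.
- hex_set: Bystander: red plastic hex key set, 105 x 36 x 28 mm, origin at its underside.
- spudger: Bystander: white nylon spudger, 148 mm long, 6 mm thick, origin at its underside.
- baseplate: Bystander: zinc pedal baseplate, 118 x 92 x 8 mm, origin at its underside.
- jack_driver: Bystander: squat brass jack socket driver standing upright, 36 mm in diameter, 66 mm tall, origin at its foot.
- enclosure: Bystander: open yellow pedal enclosure, 120 x 66 x 36 mm, origin at its underside.

How it is judged (in metres and radians):
At the end, for the whole second after the job is handed in: The red knob is within 4 mm of fully home, the brass gear is held back by less than 3 mm and its centre is less than 73.5 mm from the spindle axis (in mesh), and the spindle is at rest (value of joint gear_knob above 0.026 m and value of joint sliding_gear above -0.003 m and horizontal distance between gear_center and bar_center below 0.0735 m and velocity of joint spindle between -0.05 and 0.05 rad/s); the robot touches nothing.
It fails at once if a bystander is pushed more than 30 mm (distance of any of hex_set, spudger, baseplate, jack_driver, enclosure from where it was at the start of the episode above 0.03 m).
It also fails if it takes over 38 s, if anything falls off the work surface, if the arm or the gripper's body presses on something with over 40 N, if the wrist force passes 120 N, or if a joint passes its speed limit or range.

## Working session

There is one attempt and no reset: what is moved stays moved. The work goes in short steps, Python scripts to look and compute and a tool call to move; the robot and the scene stay as the last step left them, time stands still between calls to the robot, and variables do not carry over. Pictures are saved under pics/ and viewed, about 8 in all and at most 12, crops included, and the job is handed in when it is done.

Besides the shell and the picture viewer there is one more tool, called after "Request:" by a JSON object that holds its "op" and its "data", one argument or row to a line. play_rows: Moves the arm, as the interface text tells. Its arguments: {"type":"object","properties":{"motion":{"type":"array"},"fingers":{"type":"number"},"squeeze":{"type":"number"}},"required":["motion"]}

```bash
mkdir -p pics; cat > h.py <<'E'
import numpy as np, cv2
from scipy.spatial.transform import Rotation as Rn
from rig import ctrl
def ray(cam,px,s=None):
    c=ctrl.get_calibration(cam); K=np.array(c["K"])
    d=np.linalg.inv(K)@np.array([px[0],px[1],1.])
    if cam!="wrist":
        R=np.array(c["R"]);t=np.array(c["t"]); return -R.T@t, R.T@d
    T=np.array(c["tool_from_camera"]); q=s["ee_rot"]
    Rt=Rn.from_quat([q[1],q[2],q[3],q[0]]).as_matrix()
    return Rt@T[:3,3]+np.array(s["eef_pos"]), Rt@T[:3,:3]@d
def atz(cam,px,z,s=None):
    o,d=ray(cam,px,s); return o+d*(z-o[2])/d[2]
def shot(cam,f):
    s=ctrl.sense(); im=ctrl.capture(cam); cv2.imwrite("pics/"+f,cv2.cvtColor(im,cv2.COLOR_RGB2BGR)); return s,im
E
python3 - <<'E'
from h import *
print(ctrl.sense())
Z=dict(knob_center=112,bar_center=111,gear_center=70,drive=55,hex_set=14,spudger=3,baseplate=4,jack_driver=33,enclosure=18)
for cam in("scene","side"):
    s,im=shot(cam,cam+".png")
    for n in Z:
        for r in ctrl.spot_in(cam,n)[:2]:
            p=r["position"]; px=(p[0]*640,p[1]*480)
            print(cam,n,round(r["p"],2),np.round(px),np.round(atz(cam,px,Z[n])))
E
```

```text
{'time_s': 0.0, 'joints': array([-1.40642525e+00,  3.13451767e-01,  1.49846098e+00, -6.76235207e-06,
        1.33101303e+00, -2.23383430e-01]), 'dq': array([-0.00032007, -0.00044393, -0.00080889,  0.0017583 ,  0.00013205,
       -0.00229312]), 'tau': array([-3.16981270e-03, -4.12279165e+01, -2.59741509e+01, -3.15103680e-04,
        4.26031314e-03, -9.51452591e-06]), 'eef_pos': array([ 198.45801836, -485.75346134,  230.72518189]), 'ee_rot': array([-4.82780796e-04,  8.30093809e-01, -5.57623371e-01, -4.59612465e-04]), 'force': array([-0.86440143, -0.63401166,  0.08984533]), 'wrist_torque': array([-0.0287233 , -0.04671662,  0.00643565]), 'grip_width': 0.9970573838592209}
scene knob_center 0.69 [297. 250.] [572. -19. 112.]
scene bar_center 0.92 [258. 225.] [ 594. -140.  111.]
scene gear_center 0.62 [285. 242.] [558. -86.  70.]
scene drive 0.79 [282. 258.] [586. -62.  55.]
scene spudger 0.66 [316. 177.] [ 305. -293.    3.]
scene spudger 0.62 [283. 256.] [ 555. -105.    3.]
scene baseplate 0.77 [226. 299.] [736. -80.   4.]
scene baseplate 0.65 [295. 244.] [ 510. -116.    4.]
scene jack_driver 0.63 [545. 365.] [328. 493.  33.]
scene enclosure 0.73 [198. 178.] [ 580. -486.   18.]
side knob_center 0.67 [300. 227.] [546. -33. 112.]
side bar_center 0.84 [299. 198.] [ 571. -160.  111.]
side gear_center 0.53 [298. 219.] [ 567. -108.   70.]
side gear_center 0.43 [298. 198.] [ 582. -209.   70.]
side drive 0.93 [299. 232.] [557. -67.  55.]
side drive 0.48 [298. 227.] [564. -87.  55.]
side hex_set 0.74 [257. 388.] [579. 462.  14.]
side baseplate 0.64 [247. 236.] [731. -74.   4.]
side jack_driver 0.84 [355. 405.] [329. 481.  33.]
side jack_driver 0.74 [295. 229.] [575. -98.  33.]
```

View pics/scene.png

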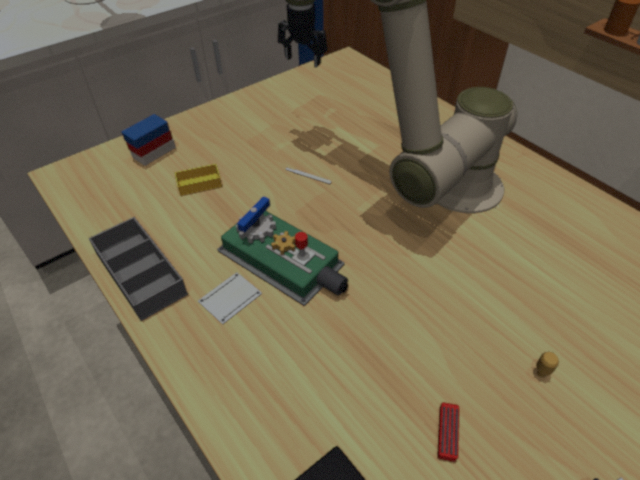

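View pics/side.png

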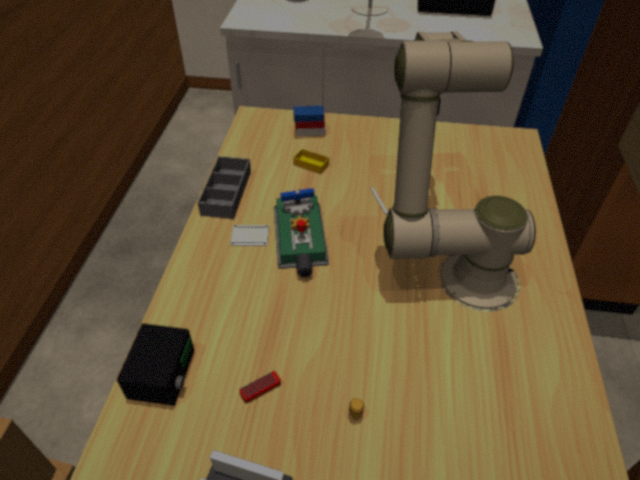

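The scene picture shows the winder clear of its neighbours: knob at about (301,240), bar at about (255,213), baseplate at (230,297). In the side picture the knob is at (301,226) and the bar at (298,196). Next I'll segment by colour and triangulate.

```bash
cat >> h.py <<'E'
def blobs(im,col,roi,amin=10):
    h=cv2.cvtColor(im,cv2.COLOR_RGB2HSV); H,S,V=cv2.split(h)
    m=((H<7)|(H>172))&(S>150)&(V>80) if col=="red" else (H>100)&(H<130)&(S>130)&(V>40)
    x0,y0,x1,y1=roi; k=np.zeros(m.shape,np.uint8); k[y0:y1,x0:x1]=m[y0:y1,x0:x1]
    n,l,st,ce=cv2.connectedComponentsWithStats(k)
    i=1+np.argmax(st[1:,4]); mm=(l==i).astype(np.uint8)
    return ce[i],st[i],cv2.minAreaRect(cv2.findNonZero(mm)),mm
def tri(rs):
    A=0;b=0
    for o,d in rs:
        d=d/np.linalg.norm(d);P=np.eye(3)-np.outer(d,d);A=A+P;b=b+P@o
    return np.linalg.solve(A,b)
E
python3 - <<'E'
from h import *
rois=dict(scene=(220,180,330,270),side=(265,170,335,260))
R={}
for cam in rois:
    im=cv2.cvtColor(cv2.imread(f"pics/{cam}.png"),cv2.COLOR_BGR2RGB)
    for c in("red","blue"):
        ce,st,rect,mm=blobs(im,c,rois[cam]); R[cam,c]=ray(cam,ce)
        print(cam,c,ce,st,rect,np.round(atz(cam,ce,112)))
for c in("red","blue"): print(c,tri([R["scene",c],R["side",c]]))
T=np.array(ctrl.get_calibration("wrist")["tool_from_camera"]);print(T.round(3),ctrl.get_calibration("wrist")["K"])
E
```

```text
scene red [300.70754717 236.95283019] [295 232  12  12 106] ((300.7500305175781, 236.75003051757812), (10.60660171508789, 11.31370735168457), 45.0) [541. -44. 112.]
scene blue [252.92929293 214.67424242] [238 197  31  34 396] ((253.5, 214.50003051757812), (11.31370735168457, 41.01219177246094), 45.0) [ 586. -175.  112.]
side red [300.64583333 223.5       ] [297 220   8   8  48] ((300.70001220703125, 223.40003967285156), (6.708203315734863, 7.155416965484619), 63.43495178222656) [548. -46. 112.]
side blue [297.1843318  194.53917051] [282 189  31  12 217] ((297.1213684082031, 194.7890167236328), (7.98300313949585, 31.17172622680664), 81.25383758544922) [ 581. -177.  112.]
red [546.3909346  -37.02393924 121.01041667]
blue [ 582.25639833 -182.80743276  105.23665761]
[[ 1.00000e+00 -1.00000e-03 -0.00000e+00 -4.00000e-03]
 [ 1.00000e-03  9.53000e-01  3.03000e-01 -7.70590e+01]
 [ 0.00000e+00 -3.03000e-01  9.53000e-01 -1.43216e+02]
 [ 0.00000e+00  0.00000e+00  0.00000e+00  1.00000e+00]] [[368.9109239    0.         318.43120108]
 [  0.         368.9109239  239.83016014]
 [  0.           0.           1.        ]]
```

Request:
{"op": "play_rows", "data": {
  "motion": [
    [[-13.2, -27.8, 0], [0, 0, 0]],
    [[-13.2, -27.8, 0], [0, 0, 0]],
    [[-13.2, -27.8, 0], [0, 0, 0]],
    [[-13.2, -27.8, 0], [0, 0, 0]],
    [[-13.2, -27.8, 0], [0, 0, 0]],
    [[-13.2, -27.8, 0], [0, 0, 0]],
    [[-13.2, -27.8, 0], [0, 0, 0]],
    [[-13.2, -27.8, 0], [0, 0, 0]],
    [[-13.2, -27.8, 0], [0, 0, 0]],
    [[-13.2, -27.8, 0], [0, 0, 0]],
    [[-13.2, -27.8, 0], [0, 0, 0]],
    [[-13.2, -27.8, 0], [0, 0, 0]],
    [[-13.2, -27.8, 0], [0, 0, 0]],
    [[-13.2, -27.8, 0], [0, 0, 0]],
    [[-13.2, -27.8, 0], [0, 0, 0]],
    [[-13.2, -27.8, 0], [0, 0, 0]],
    [[0, 0, 0], [0, 0, 0]],
    [[0, 0, 0], [0, 0, 0]]
  ]
}}

```text
time_s: 2.5
eef_pos: [530.9, -121.3, 231.0]
ee_rot: [0.0, 0.831, -0.557, -0.0]
force: [-0.3, -0.6, 0.3]
grip_width: 0.997
```

```bash
python3 - <<'E'
from h import *
s,im=shot("wrist","w1.png"); print(s["time_s"],s["eef_pos"],s["ee_rot"])
for c,z in(("red",128),("blue",124)):
    ce,st,rect,mm=blobs(im,c,(0,0,640,480)); print(c,ce,st,rect,atz("wrist",ce,z,s))
    print([atz("wrist",p,z,s)[:2].round(1) for p in cv2.boxPoints(rect)])
E
```

```text
2.5 [ 530.85387525 -121.34626964  230.99742166] [ 8.79243614e-05  8.30762647e-01 -5.56626786e-01 -1.91407711e-04]
red [210.26614481 166.28245271] [ 189  144   42   46 1533] ((209.43692016601562, 166.86460876464844), (44.597896575927734, 41.26969528198242), 86.8201675415039) [549.64882247 -36.5025028  128.        ]
[array([556.7, -19. ]), array([568.2, -43.3]), array([541.2, -53.8]), array([529.3, -28.7])]
blue [419.99812979 190.06583131] [ 396  115   51  156 5347] ((420.6147766113281, 192.7377166748047), (39.20197677612305, 156.89845275878906), 5.194429397583008) [ 587.72763726 -172.78156678  124.        ]
[array([ 528.6, -181.7]), array([ 629.4, -143. ]), array([ 637. , -167.2]), array([ 537. , -209.4])]
```

View pics/w1.png

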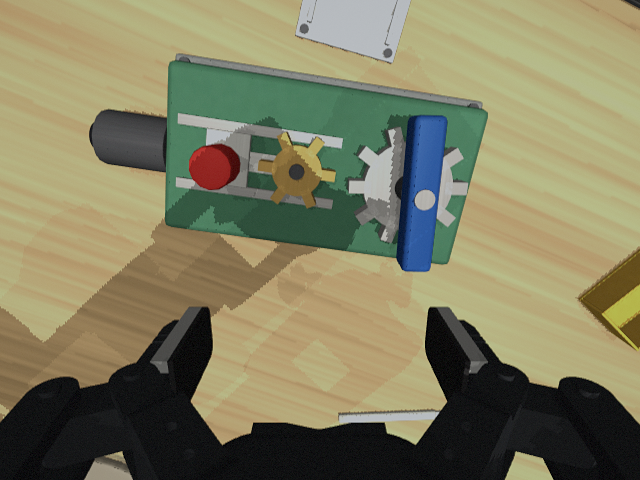

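The wrist view shows the knob top at about (216,165), the brass hub at about (296,172), the steel gear, and the blue bar with its white cap on the axis at about (425,200). The jaws are nearly along the line of travel.

```bash
python3 - <<'E'
from h import *
im=cv2.cvtColor(cv2.imread("pics/w1.png"),cv2.COLOR_BGR2RGB)
s=ctrl.sense()
def cen(mask,roi):
    x0,y0,x1,y1=roi; k=np.zeros(mask.shape,np.uint8);k[y0:y1,x0:x1]=mask[y0:y1,x0:x1]
    n,l,st,ce=cv2.connectedComponentsWithStats(k); i=1+np.argmax(st[1:,4]); return ce[i],st[i],(l==i).astype(np.uint8)
h=cv2.cvtColor(im,cv2.COLOR_RGB2HSV).astype(int)
_,_,_,mr=blobs(im,"red",(0,0,640,480)); _,_,_,mb=blobs(im,"blue",(0,0,640,480))
print("redV",np.percentile(h[...,2][mr>0],[5,25,50,75,95]),"blueV",np.percentile(h[...,2][mb>0],[5,25,50,75,95]))
def otsu(m):
    v=h[...,2][m>0].astype(np.uint8); return cv2.threshold(v,0,255,cv2.THRESH_OTSU)[0]
top=(mr>0)&(h[...,2]>otsu(mr)); kc,kst,_=cen(top,(180,130,260,200)); print("knob top px",kc,kst)
wc,wst,_=cen((h[...,1]<60)&(h[...,2]>120),(410,180,440,220)); print("cap px",wc,wst)
bt=(mb>0)&(h[...,2]>otsu(mb)); bc,bst,bm=cen(bt,(380,100,460,290)); r=cv2.minAreaRect(cv2.findNonZero(bm)); print("bar top",bc,bst,r)
P=np.array([atz("wrist",p,124,s)[:2] for p in cv2.findNonZero(bm)[:,0,:].astype(float)])
rw=cv2.minAreaRect(P.astype(np.float32)); print("bar world rect",rw)
k=atz("wrist",kc,128,s);w=atz("wrist",wc,124,s);g=atz("wrist",(296,172),76,s)
print("knob",k,"axis",w,"gear",g)
for p in(k,g): print(np.linalg.norm((w-p)[:2]),np.degrees(np.arctan2(*(w-p)[1::-1])))
E
```

```text
redV [ 87. 142. 145. 147. 176.] blueV [ 54. 126. 157. 161. 167.]
knob top px [209.09796807 167.5203193 ] [ 189  147   42   42 1378]
cap px [424.46686747 199.48795181] [415 190  20  20 332]
bar top [423.94206731 190.57884615] [ 403  116   44  155 4160] ((423.6561584472656, 193.01644897460938), (30.829669952392578, 157.23654174804688), 6.009006023406982)Traceback (most recent call last):
  File "<stdin>", line 15, in <module>
  File "h.py", line 13, in atz
    o,d=ray(cam,px,s); return o+d*(z-o[2])/d[2]
        ~~~^^^^^^^^^^
  File "h.py", line 5, in ray
    c=ctrl.get_calibration(cam); K=np.array(c["K"])
ValueError: time passes only in moves, steps and waits
```

```bash
sed -i 's/^def ray/import functools\ncal=functools.lru_cache(None)(ctrl.get_calibration)\ndef ray/; s/c=ctrl.get_calibration(cam)/c=cal(cam)/' h.py
python3 - <<'E'
from h import *
raw=cv2.imread("pics/w1.png");im=cv2.cvtColor(raw,cv2.COLOR_BGR2RGB)
s=ctrl.sense()
_,_,_,mb=blobs(im,"blue",(0,0,640,480)); V=im.max(2)
bm=((mb>0)&(V>140)).astype(np.uint8); bm=cv2.morphologyEx(bm,cv2.MORPH_OPEN,np.ones((3,3),np.uint8))
P=np.array([atz("wrist",p,124,s)[:2] for p in cv2.findNonZero(bm)[:,0,:].astype(float)])
print("bar world rect",cv2.minAreaRect(P.astype(np.float32)))
k=atz("wrist",(209.5,167),128,s);w=atz("wrist",(424.5,199.5),124,s);g=atz("wrist",(296,172),76,s)
print("knob",k,"axis",w,"gear",g)
for p in(k,g): print(np.linalg.norm((w-p)[:2]),np.degrees(np.arctan2(*(w-p)[1::-1])))
c1=cv2.resize(raw[120:220,160:340],None,fx=3,fy=3,interpolation=2);c2=cv2.resize(raw[105:285,340:490],None,fx=3,fy=3,interpolation=2)[:,:]
cv2.imwrite("pics/c1.png",np.hstack([np.vstack([c1[:, :340],np.zeros((240,340,3),np.uint8)]),c2]))
E
```

```text
bar world rect ((583.0388793945312, -178.9849090576172), (106.1109390258789, 18.276294708251953), 21.893163681030273)
knob [548.59588842 -37.07165157 128.        ] axis [ 582.44968855 -179.61829406  124.        ] gear [559.78606617 -90.62460281  76.        ]
146.51151855812176 -76.6401724850278
91.83418133960413 -75.71244518910571
```

View pics/c1.png

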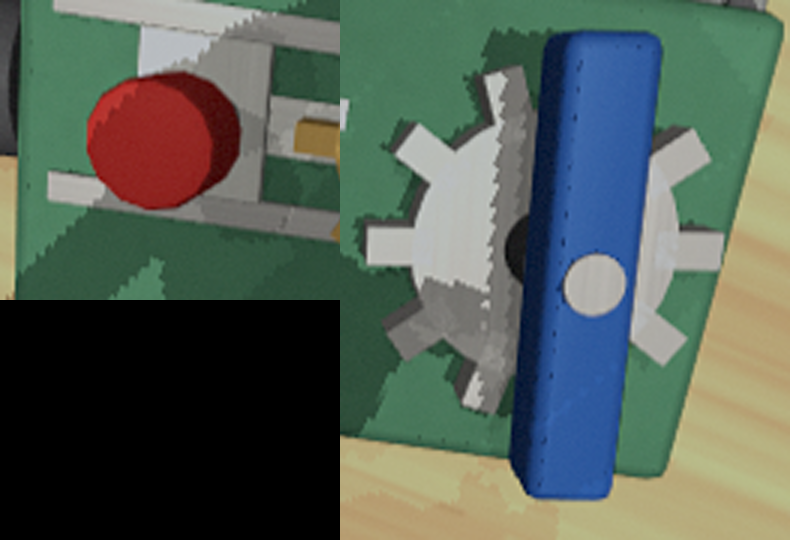

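Crop: the knob top disc is centred at full-picture (210,166.5). The steel gear's opposite tooth tips are at about (349,187) and (467,188), and the bar cap is at (424.5,199.5). I'll check the axis against the gear teeth.

```bash
python3 - <<'E'
from h import *
s=ctrl.sense()
f=lambda p,z:atz("wrist",p,z,s)[:2]
L=f((349,186.5),76);Rr=f((467.3,188.5),76)
A=f((340+55/3+.0,105+0),76)
# crop tips: (505,70),(405,135)(367,247)(395,350)(480,408) ; (705,145),(722,250),(678,358)
t=[(505,70),(408,137),(367,247),(395,350),(480,408),(700,142),(722,250),(675,352)]
W=np.array([f((340+(x-340)/3,105+y/3),76) for x,y in t])
M=np.c_[2*W,np.ones(len(W))];b=(W**2).sum(1);c=np.linalg.lstsq(M,b,rcond=None)[0]
print("gear circle",c[:2],np.sqrt(c[2]+c[:2]@c[:2]))
a=c[:2];print("tooth ang",np.degrees(np.arctan2(W[:,1]-a[1],W[:,0]-a[0])).round(1))
k=f((210,166.5),128)
for z in(76,84): g=f((296,172),z);print(z,g,np.linalg.norm(g-a))
print(k,np.linalg.norm(k-a),np.degrees(np.arctan2(*(a-k)[::-1])))
# slide rails direction at z 55..: drive edge
for z in(55,):
  p,q=f((178,118),60),f((342,143),60);print("rail",np.degrees(np.arctan2(*(q-p)[::-1])))
  p,q=f((178,183),60),f((332,204),60);print("rail",np.degrees(np.arctan2(*(q-p)[::-1])))
  p,q=f((170,62),55),f((487,110),55);print("edge",np.degrees(np.arctan2(*(q-p)[::-1])))
  p,q=f((166,226),55),f((440,262),55);print("edge",np.degrees(np.arctan2(*(q-p)[::-1])))
E
```

```text
gear circle [ 582.27019953 -179.47649089] 48.11029773247469
tooth ang [  38.5   74.4  111.7  147.9 -175.9  -31.9  -68.3 -104.7]
76 [559.78606617 -90.62460281] 91.65257371442091
84 [560.91089631 -90.68838044] 91.32112784980724
[549.03259457 -37.28073298] 146.02866825507624 -76.84358885643627
rail -76.16955916265313
rail -75.683553990745
edge -75.77277983007625
edge -75.68340653232401
```

The axis fits at (582.3,-179.5), radius 48.1 mm. The knob centre is about (548,-37.5), so it has already travelled about 7 mm. Travel heading is -76°. The bar is at +7.8°, so the nearest gap needs about +10.6° anticlockwise. First I'll grip the knob with the jaws along its travel.

Request:
{"op": "play_rows", "data": {
  "motion": [
    [[-17.8, -12, 15], [0, 0, 0]],
    [[-17.8, -12, 15], [0, 0, 0]],
    [[-17.8, -12, 15], [0, 0, 0]],
    [[-17.8, -12, 15], [0, 0, 0]],
    [[0, 0, 10], [0, 0, 4.2]],
    [[0, 0, 10], [0, 0, 4.2]],
    [[0, 0, 20], [0, 0, 0]],
    [[0, 0, 20], [0, 0, 0]],
    [[0, 0, 13], [0, 0, 0]],
    [[0, 0, 0], [0, 0, 0]],
    [[0, 0, 0], [0, 0, 0]]
  ],
  "fingers": 85
}}

```text
time_s: 3.47
eef_pos: [547.6, -39.1, 98.5]
ee_rot: [0.0, 0.787, -0.617, -0.0]
force: [0.7, 0.0, 0.9]
grip_width: 0.995
```

Request:
{"op": "play_rows", "data": {
  "motion": [
    [[0, 0, 0], [0, 0, 0]],
    [[0, 0, 0], [0, 0, 0]],
    [[0, 0, 0], [0, 0, 0]],
    [[0, 0, 0], [0, 0, 0]],
    [[0, 0, 0], [0, 0, 0]],
    [[0, 0, 0], [0, 0, 0]],
    [[0, 0, 0], [0, 0, 0]],
    [[0, 0, 0], [0, 0, 0]],
    [[0, 0, 0], [0, 0, 0]],
    [[0, 0, 0], [0, 0, 0]]
  ],
  "fingers": 20,
  "squeeze": 30
}}

```text
time_s: 4.3
eef_pos: [548.0, -37.9, 98.9]
ee_rot: [-0.0, 0.787, -0.617, 0.0]
force: [-2.3, 2.5, 5.8]
grip_width: 0.342
```

Request:
{"op": "play_rows", "data": {
  "motion": [
    [[2, 0, 0], [0, 0, 0]],
    [[2, 0, 0], [0, 0, 0]],
    [[2, 0, 0], [0, 0, 0]],
    [[2, 0, 0], [0, 0, 0]],
    [[2, 0, 0], [0, 0, 0]],
    [[2, 0, 0], [0, 0, 0]],
    [[2, 0, 0], [0, 0, 0]],
    [[2, 0, 0], [0, 0, 0]],
    [[2, 0, 0], [0, 0, 0]],
    [[2, 0, 0], [0, 0, 0]],
    [[0, 0, 0], [0, 0, 0]]
  ]
}}

```text
time_s: 5.22
eef_pos: [552.5, -56.1, 98.9]
ee_rot: [-0.001, 0.787, -0.617, -0.001]
force: [-3.1, 9.2, 7.6]
grip_width: 0.339
```

Request:
{"op": "play_rows", "data": {
  "motion": [
    [[1, 0, 0], [0, 0, 0]],
    [[1, 0, 0], [0, 0, 0]],
    [[0, 0, 0], [0, 0, 0]],
    [[0, 0, 0], [0, 0, 0]]
  ]
}}

```text
time_s: 5.55
eef_pos: [553.0, -57.8, 99.0]
ee_rot: [-0.001, 0.787, -0.617, -0.001]
force: [-2.8, 10.8, 8.3]
grip_width: 0.339
```

Request:
{"op": "play_rows", "data": {
  "motion": [
    [[1, 0, 0], [0, 0, 0]],
    [[1, 0, 0], [0, 0, 0]],
    [[0, 0, 0], [0, 0, 0]],
    [[0, 0, 0], [0, 0, 0]]
  ]
}}

```text
time_s: 5.88
eef_pos: [553.1, -58.3, 98.9]
ee_rot: [-0.002, 0.787, -0.617, -0.002]
force: [-4.7, 18.2, 10.0]
grip_width: 0.338
```

Request:
{"op": "play_rows", "data": {
  "motion": [
    [[1, 0, 0], [0, 0, 0]],
    [[0, 0, 0], [0, 0, 0]],
    [[0, 0, 0], [0, 0, 0]]
  ]
}}

```text
time_s: 6.13
eef_pos: [553.1, -58.3, 98.9]
ee_rot: [-0.002, 0.787, -0.617, -0.003]
force: [-5.6, 23.5, 11.4]
grip_width: 0.343
```

The knob is at its end stop: the reading no longer moves and the force has risen to 24 N. Next I'll open, lift, and go over the bar.

Request:
{"op": "play_rows", "data": {
  "motion": [
    [[-1, 0, 0], [0, 0, 0]],
    [[-1, 0, 0], [0, 0, 0]],
    [[0, 0, 0], [0, 0, 0]],
    [[0, 0, 0], [0, 0, 0]],
    [[0, 0, 0], [0, 0, 0]],
    [[0, 0, 0], [0, 0, 0]],
    [[0, 0, -25], [0, 0, 0]],
    [[0, 0, -25], [0, 0, 0]],
    [[0, 0, -25], [0, 0, 0]],
    [[24.5, 0, 0], [0, 0, 0]],
    [[24.5, 0, 0], [0, 0, 0]],
    [[24.5, 0, 0], [0, 0, 0]],
    [[24.5, 0, 0], [0, 0, 0]],
    [[24.6, 0.7, 0], [0, 0, 0]],
    [[0, 0, 0], [0, 0, -4]],
    [[0, 0, 0], [0, 0, -3.9]],
    [[0, 0, 0], [0, 0, 0]],
    [[0, 0, 0], [0, 0, 0]],
    [[0, 0, 0], [0, 0, 0]]
  ],
  "fingers": 85
}}

```text
time_s: 7.72
eef_pos: [582.0, -179.7, 173.3]
ee_rot: [0.0, 0.827, -0.562, 0.0]
force: [-0.8, -0.7, 0.3]
grip_width: 0.995
```

```bash
python3 - <<'E'
from h import *
s,im=shot("wrist","w2.png"); print(s["time_s"],s["eef_pos"],s["ee_rot"],s["force"])
q=s["ee_rot"];print("x ang",np.degrees(2*np.arctan2(q[2],q[1])))
E
```

```text
7.7167 [ 582.01888812 -179.65725943  173.32276148] [ 4.07641160e-06  8.27174886e-01 -5.61944577e-01  3.98115982e-06] [-0.75365391 -0.65928895  0.26842417]
x ang -68.38077036788782
```

View pics/w2.png

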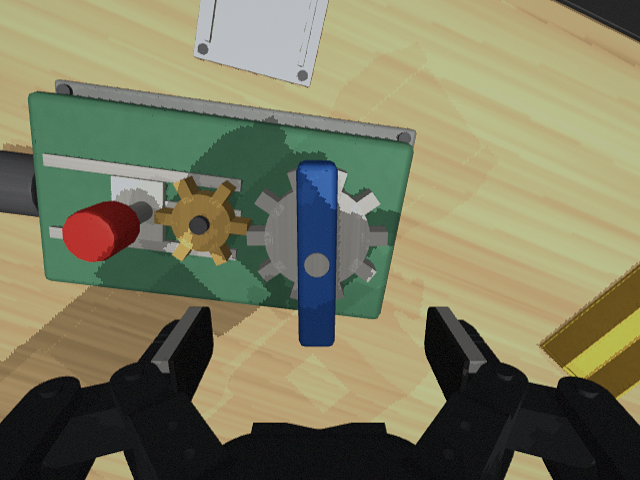

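The knob is at (100,230) and now in, with the brass tooth at (245,228) against a steel tooth. The bar is square to the jaws. Now I'll descend and grip the bar.

Request:
{"op": "play_rows", "data": {
  "motion": [
    [[0, 0, 24], [0, 0, 0]],
    [[0, 0, 24], [0, 0, 0]],
    [[0, 0, 24], [0, 0, 0]],
    [[0, 0, 0], [0, 0, 0]]
  ]
}}

```text
time_s: 8.1
eef_pos: [580.0, -178.6, 96.9]
ee_rot: [0.0, 0.827, -0.562, -0.004]
force: [-0.0, -0.2, -1.8]
grip_width: 0.993
```

Request:
{"op": "play_rows", "data": {
  "motion": [
    [[0, 0, 0], [0, 0, 0]],
    [[0, 0, 0], [0, 0, 0]],
    [[0, 0, 0], [0, 0, 0]],
    [[0, 0, 0], [0, 0, 0]],
    [[0, 0, 0], [0, 0, 0]],
    [[0, 0, 0], [0, 0, 0]],
    [[0, 0, 0], [0, 0, 0]],
    [[0, 0, 0], [0, 0, 0]],
    [[0, 0, 0], [0, 0, 0]],
    [[0, 0, 0], [0, 0, 0]],
    [[0, 0, 0], [0, 0, 0]]
  ],
  "fingers": 12,
  "squeeze": 30
}}

```text
time_s: 9.02
eef_pos: [581.9, -178.6, 102.5]
ee_rot: [-0.001, 0.828, -0.561, -0.001]
force: [-4.9, 7.3, 9.2]
grip_width: 0.247
```

Request:
{"op": "play_rows", "data": {
  "motion": [
    [[0, 0, 0], [0, 0, -1.5]],
    [[0, 0, 0], [0, 0, -1.5]],
    [[0, 0, 0], [0, 0, -1.5]],
    [[0, 0, 0], [0, 0, -1.5]],
    [[0, 0, 0], [0, 0, -1.5]],
    [[0, 0, 0], [0, 0, -1]],
    [[0, 0, 0], [0, 0, 0]]
  ]
}}

```text
time_s: 9.6
eef_pos: [581.9, -178.8, 102.5]
ee_rot: [-0.001, 0.867, -0.498, -0.0]
force: [-4.3, 5.9, 7.1]
grip_width: 0.246
```

```bash
cat > st.py <<'E'
from h import *
s=ctrl.sense();q=s["ee_rot"];print(s["time_s"],s["eef_pos"].round(1),"x ang",np.degrees(2*np.arctan2(q[2],q[1])).round(2),s["force"].round(1),s["wrist_torque"].round(2),s["grip_width"])
E
python3 st.py
```

```text
9.6 [ 581.9 -178.8  102.5] x ang -59.71 [-4.3  5.9  7.1] [0.95 0.6  0.09] 0.2460567356627983
```

Request:
{"op": "play_rows", "data": {
  "motion": [
    [[0, 0, 0], [0, 0, -1]],
    [[0, 0, 0], [0, 0, -1]],
    [[0, 0, 0], [0, 0, 0]],
    [[0, 0, 0], [0, 0, 0]]
  ]
}}

```text
time_s: 9.93
eef_pos: [582.0, -178.9, 102.5]
ee_rot: [-0.001, 0.876, -0.483, -0.0]
force: [-4.0, 6.0, 8.3]
grip_width: 0.246
```

```bash
python3 st.py; python3 - <<'E'
from h import *
shot("wrist","w3.png")
E
```

```text
9.9333 [ 582.  -178.9  102.5] x ang -57.76 [-4.   6.   8.3] [0.89 0.58 0.1 ] 0.2460240157161751
```

View pics/w3.png

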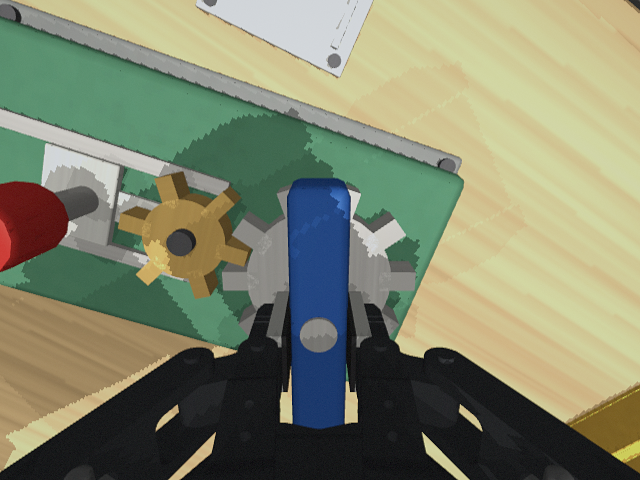

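The brass tooth at (245,255) appears to be between the steel teeth at (248,230) and (235,277). I'll measure the brass centre.

```bash
python3 - <<'E'
from h import *
s=ctrl.sense();a=np.array([582.3,-179.5])
for z in(76,82):
  g=atz("wrist",(180.5,242),z,s)[:2]; print(g,np.linalg.norm(g-a))
E
```

```text
[ 564.97954753 -110.52928068] 71.11229287351631
[ 567.88450476 -111.49760542] 69.51353948222406
```

It measures about 70–71 mm against 79 mm when clashing, so the gear has dropped in. Now I'll release, lift clear and check.

Request:
{"op": "play_rows", "data": {
  "motion": [
    [[0, 0, 0], [0, 0, 0]],
    [[0, 0, 0], [0, 0, 0]],
    [[0, 0, 0], [0, 0, 0]],
    [[0, 0, 0], [0, 0, 0]],
    [[0, 0, 0], [0, 0, 0]],
    [[0, 0, -20], [0, 0, 0]],
    [[0, 0, -25], [0, 0, 0]],
    [[0, 0, -25], [0, 0, 0]],
    [[0, 0, -25], [0, 0, 0]],
    [[0, 0, -25], [0, 0, 0]],
    [[0, 0, 0], [0, 0, 0]],
    [[0, 0, 0], [0, 0, 0]],
    [[0, 0, 0], [0, 0, 0]]
  ],
  "fingers": 85
}}

```text
time_s: 11.07
eef_pos: [581.7, -179.7, 220.3]
ee_rot: [0.0, 0.876, -0.483, -0.001]
force: [0.0, 0.0, -1.1]
grip_width: 0.991
```

```bash
python3 st.py; python3 - <<'E'
from h import *
shot("wrist","w4.png")
E
```

```text
11.0667 [ 581.7 -179.7  220.3] x ang -57.79 [ 0.   0.  -1.1] [-0.03  0.02 -0.01] 0.9910413844357286
```

View pics/w4.png

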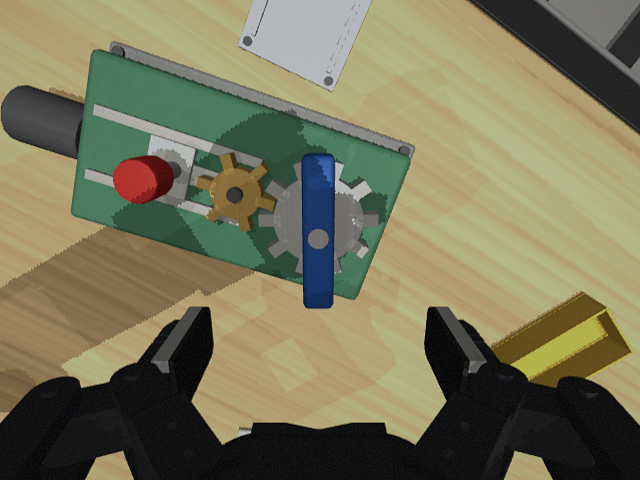

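The picture shows the brass tooth at (270,203) in a gap of the steel gear. The knob top is at about (135,180), the brass hub at (235,195) and the cap at (318,239). I'll do one last numeric check on these before handing in.

```bash
python3 - <<'E'
from h import *
s=ctrl.sense();f=lambda p,z:atz("wrist",p,z,s)[:2]
a=f((318,239),124);k=f((135,181),128);g=f((235,195),76)
d=[np.linalg.norm(g-a),np.linalg.norm(k-a),np.linalg.norm(k-g)]
print(a,k,g,"gear-axis %.1f knob-axis %.1f knob-gear %.1f"%tuple(d))
if d[0]<73.5 and d[1]<127.5: print(ctrl.finish_job())
E
```

```text
[ 582.53913975 -178.23524391] [554.32355928 -58.28401668] [ 565.53720116 -111.61029951] gear-axis 68.8 knob-axis 123.2 knob-gear 54.5
the job is handed in; nothing more can be done
None
```

The coil winder is in gear and I handed the job in at about 11 s; no verdict came back.

- **Knob:** I gripped the red knob and slid it to its end stop, where the reading stopped moving and the push force rose to about 24 N.
- **Spindle:** I gripped the blue bar and turned it about 10.5° anticlockwise, and the brass tooth dropped into a gap in the steel gear. I then opened the gripper and lifted clear.

| Last wrist-camera check | Measured | Nominal |
|---|---|---|
| Gear to spindle axis | 68.8 mm | 68.5 mm |
| Knob to spindle axis | 123.2 mm | 123.5 mm |
| Knob to gear | 54.5 mm | 55 mm |

The force on the tool was about 1 N at the end, so nothing was being touched. At no point did the arm go near the bystanders; I did not re-measure their positions.

One reading did not match the description: the knob was already about 7 mm in at the start, not fully out. An earlier check with the bar still gripped gave 69.5 to 71 mm for the gear, less exact but also in mesh.

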